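# Put the ring binder away in the counter locker and latch its door

## Robot

A 7-joint arm with a two-finger parallel gripper is mounted at the origin on the work surface. World frame = base frame: x ahead of the robot, y to its left, z up, the work surface at z = 0. Lengths are in m, angles in rad, forces in N, time in s.
With the tool pointing down it reaches from about 0.4 to 0.875 m from the base axis. Payload 19.3 kg.
Tool frame: the origin (TCP) lies midway between the tips of the shut fingers; the grasp point (between the pads) lies 19 mm behind it (robot.grip_depth is the distance from the TCP to the grasp point, in m); z points along the fingers, y is the direction in which the jaws open and shut (so a half turn about z gives the same grasp; the last joint's range is limited). The gripper opens to 85 mm and grips with 20 to 120 N. Pads are 22 mm wide; open, the fingers measure 114 mm over their backs; the gripper's body (76 mm by 85 mm) begins 54 mm behind the grasp point. The pads swing forward as they close: fully open they stand 13 mm farther back than shut.
Start: joints at [-1.389, 0.521, -0.036, 1.599, 0.021, 1.021, -0.113], TCP at [0.156, 0.605, 0.231] pointing down, gripper open.
Joint ranges: [-2.91, 2.91], [-0.3, 2.13], [-1.5, 1.42], [0.17, 2.43], [-1.26, 4.41], [0.16, 1.93], [-2.52, 2.52]. Speed limits (rad/s): [1.89, 1.89, 2.39, 2.39, 3.01, 3.01, 3.01].

## Interface

Orientations are given as a rotation vector (axis times angle).
In Python, from station import robot gives the robot as it stands.
- The arm moves only by the tool move_arm, never from a script. Its arguments are lists of equal length, an entry for each row: "slide": the shift along the world's x, y, z in m, a list of three; "turn": the turn about the world's z in degrees; "grip": the opening, from 0 (shut) to 1 (fully open). In form: {"slide": [[tx, ty, tz], ...], "turn": [turn, ...], "grip": [grip, ...]}. A call has exactly 10 rows; each row is the pose to reach, as a shift and turn from the pose measured when the call began; what a row does not reach only later rows make up. A row lasts 1/8 s, in which the tool goes at most 62.5 mm and 10.7 degrees, less where a joint would pass 70% of its speed; a pose out of reach is approached as far as the arm can. A call with a gripper value outside its range is refused whole. The fingers move at their own pace and stop on an object; "force" is the grip in N (left out, the last holds). Time passes only in rows, so rows that repeat a pose let the fingers close, or fill a call up. It gives the time, the measured TCP pose, the force and the opening at its end, in the units of the state.
- robot.state(): the state, without advancing time (a new reading comes with each control period).
- robot.get_image(name): name is "side" or "top"; returns the picture (480x640x3 uint8, blue, green, red); there is no depth.
- robot.camera_model(name): a dict with "fx", "fy", "cx", "cy" (pixels), "dist" ([k1, k2, p1, p2, k3] as OpenCV has them; the pictures are not rectified), "R" (3x3) and "t" (3): a world point X has camera coordinates R X + t. Camera axes: x right, y down, z forward; pixel columns grow to the right and rows downward; lengths in m; the calibration is good to about 2 mm. A picture is of the moment at which its call begins. camera_model takes no time and is no camera call.
- robot.job_done(): hands the job in, once; it reports no verdict.
The state is a dict: "time_s": time; "qpos": joint angles; "joint_velocities": joint speeds; "joint_torque": joint torques, N m; "position": TCP position; "eef_rot": TCP orientation; "contact_force": force on the tool from outside, world axes, zero at the start; "moment": the same for the moment, N m; "width": finger opening in m.
Only numpy, scipy, OpenCV 4.12 (cv2) and the standard library are available. Lean on these libraries where they do the work, as an engineer would, in place of code of your own. Each camera call takes 0.05 s, during which the arm holds its last target. There are 200 camera calls.

## Task

Put the small ring binder away: slide it flat along the counter through the doorway of the low locker until it is all the way inside, swing the locker's door shut, and turn the sash-type cam lock on top a full quarter turn so that its hook draws the door tight. Leave the other things on the counter where they are.

Things in the scene. Friction and masses are not known exactly. Their poses are not given: they have to be found in the camera images.
- locker: Low locker fixed to the counter: blue walls, clear top in a wooden frame; 130 (x) by 170 (y) by 54 mm high outside, walls and top 8 mm. Origin: centre of its underside. The doorway is its whole front, facing its -x (front plane x = -65 mm); inside 122 deep, 154 wide, 46 high. No floor or sill: the counter runs on inside. Its +x points roughly to the robot's left.
- doorway (a point): Middle of the doorway: in the locker's front plane, half-way across, 23 mm above the counter. Axes as the locker's.
- binder_center (a point): Centre (half-way up, 16 mm above the counter) of the small black ring binder that lies flat on the counter in front of the doorway: 105 mm along its x, 130 mm along its y, 32 mm thick, about 0.3 kg. The spine is its -x side; its +x side faces roughly to the doorway. Too wide to grasp across; push it on its sides.
- door (a joint): Wooden door, rad: 0 shut, 1.6 to 1.9 as found, at most 2.2; opens counterclockwise from above, light friction, stays put. Upright hinge at the locker's x = -71, y = -85 mm, in the mid-plane of the 12 mm panel, which reaches 167 mm from the hinge and from 3 to 54 mm above the counter. Unlatched, a rubber seal pushes it back out the last 5 mm (0.03 rad, up to 3 N); the hook still catches it there.
- door_edge (a point): Point on the door's free edge, half-way up, 167 mm from the hinge. The axes turn with the door; y points from hinge to free edge, -x out of its outer face.
- keeper_pin (a point): Top of the 8 mm steel pin that stands up 15 mm from the door top, 141 mm from the hinge, 69 mm above the counter; the hook of the lock pulls on it. Keep the body of the gripper clear of it when pushing the door.
- sash (a joint): Cam lock on the locker's top, rad: 0 open (0 to 0.2 as found), 1.57 locked, stop at 1.65. Turns counterclockwise from above to lock, about a vertical axis; takes about 3 N at the tab; stays put. Its hook takes the keeper pin only once the door is shut against the seal, draws it in between 0.7 and 1.3 rad and holds it tight from there on.
- sash_hub (a point): On the axis of the cam lock, top of its hub, 69 mm above the counter; at the locker's x = -41, y = +56 mm. Axes turn with the lock.
- sash_tab (a point): Middle of the upright black finger tab at the end of the lock's handle, 55 mm from the axis: 10 mm diameter, from 60 to 90 mm above the counter (the locker's top is at 54). From the hub it lies at -50 degrees in the locker's x-y when the angle is 0, and at +40 degrees when locked; push it sideways along its arc.
- stapler_center (a point): Centre of a black stapler, 150 x 36 x 53 mm: leave alone.
- pen_cup_center (a point): Centre of a black cup of pens, 72 mm diameter, 95 mm high (135 with pens): leave alone.
- tape_dispenser_center (a point): Centre of a grey tape dispenser, 150 x 55 x 85 mm: leave alone.
- note_block_center (a point): Centre of a block of note paper, 90 x 90 x 50 mm: leave alone.
Not all that is in view belongs to the job. Of the things like the locker, leave any that is turquoise; of the rest the smaller one is meant.

How it is judged:
By the outcome, as a careful person would: the job done as asked, in the order asked, and still so for the second after the job is handed in, with the robot touching nothing.
It also fails if it takes over 69 s, if anything falls off the work surface, if the arm or the gripper's body presses on something with over 40 N, if the wrist force passes 120 N, or if a joint passes its speed limit or range.

## Working session

There is one attempt and no reset: what is moved stays moved. The work goes in short steps, Python scripts to look and compute and a tool call to move; the robot and the scene stay as the last step left them, time stands still between calls to the robot, and variables do not carry over. Pictures are saved under pics/ and viewed, about 8 in all and at most 12, crops included, and the job is handed in when it is done.

Besides the shell and the picture viewer there is one more tool, called as name(argument=value, ...) on one line, values as JSON. move_arm: Moves the arm, as the interface text tells. Its arguments: {"type":"object","properties":{"slide":{"type":"array","items":{"type":"array","items":{"type":"number"}}},"turn":{"type":"array","items":{"type":"number"}},"grip":{"type":"array","items":{"type":"number"}},"force":{"type":"number"}},"required":["slide","turn","grip"]}

```bash
ls; mkdir -p pics; cat > h.py <<'E'
import numpy as np, cv2
from station import robot
def cam(n):
    m=robot.camera_model(n);K=np.array([[m['fx'],0,m['cx']],[0,m['fy'],m['cy']],[0,0,1.]])
    return K,np.array(m['dist'],float),np.array(m['R'],float),np.array(m['t'],float)
def pix2w(n,uv,z):
    K,d,R,t=cam(n);p=cv2.undistortPoints(np.array(uv,float).reshape(-1,1,2),K,d).reshape(-1,2)
    r=np.c_[p,np.ones(len(p))]@R;c=-R.T@t
    z=np.broadcast_to(z,len(p));return c+r*((z-c[2])/r[:,2])[:,None]
def w2pix(n,X):
    K,d,R,t=cam(n);return cv2.projectPoints(np.array(X,float).reshape(-1,1,3),cv2.Rodrigues(R)[0],t,K,d)[0].reshape(-1,2)
E
python3 - <<'E'
from h import *
for n in('top','side'):
    cv2.imwrite(f'pics/{n}0.png',robot.get_image(n)); K,d,R,t=cam(n);print(n,-R.T@t,K[0,0])
s=robot.state();print(s['time_s'],s['position'],s['eef_rot'])
E
```

```text
pics
top [0.33225184 0.03996145 1.64883383] 598.2210390568347
side [ 0.15350837 -0.65061387  0.76341284] 503.4831490991499
0.1 [0.15567642 0.60499372 0.23078719] [-3.94465851e-01 -3.11667922e+00  1.58096528e-03]
```

View pics/top0.png

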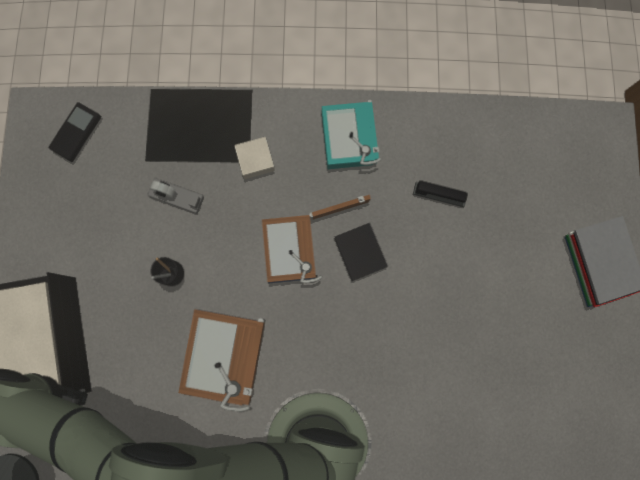

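View pics/side0.png

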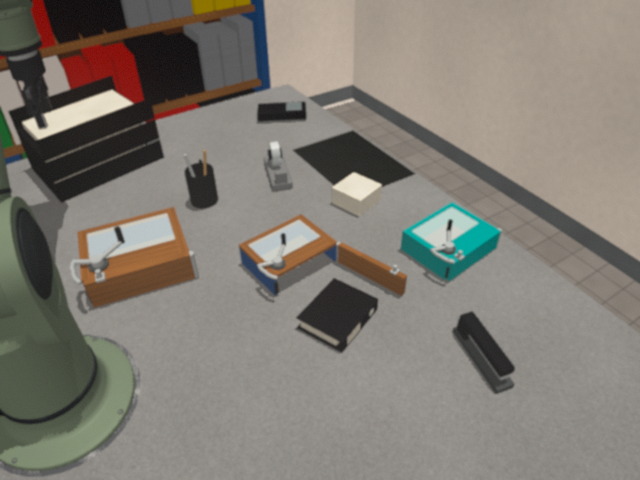

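Three lockers are in the top view: turquoise (350,135), to be left; a big wooden one with its door shut (222,357); and a smaller wood-topped one with blue walls and an open door (290,250). The small one fits the description: it isn't turquoise, it's the smaller of the rest, and the black binder (360,250) lies in front of it. I'll confirm in a crop.

```bash
python3 - <<'E'
from h import *
im=cv2.imread('pics/top0.png')[180:300,250:400]
cv2.imwrite('pics/crop0.png',cv2.resize(im,None,fx=5,fy=5,interpolation=cv2.INTER_CUBIC))
E
```

```text
(no output)
```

View pics/crop0.png

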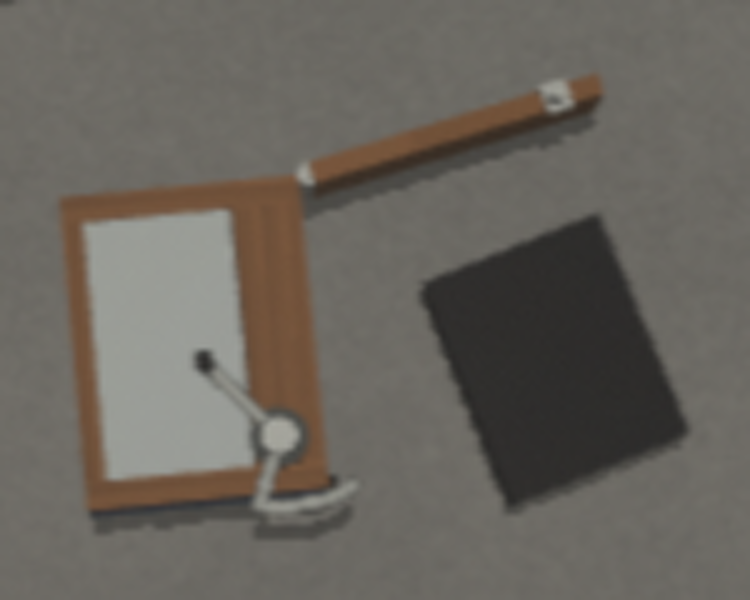

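The crop confirms it: open door with its pin at (560,97), hub (280,435), tab (204,360), and a binder rotated relative to the locker.

```bash
python3 - <<'E'
from h import *
f=lambda c:[(250+(u+.5)/5-.5,180+(v+.5)/5-.5) for u,v in c]
np.set_printoptions(precision=4,suppress=True)
L=pix2w('top',f([(62,200),(298,180),(328,487),(90,510)]),.054)[:,:2]
print('L',L,[np.linalg.norm(L[i]-L[i-1]) for i in range(4)])
# fit pose: local corners (x,y): back=+x ; hinge y=-85
loc=np.array([(.065,-.085),(-.065,-.085),(-.065,.085),(.065,.085)])
def fit(A,B):
    a=A-A.mean(0);b=B-B.mean(0);th=np.arctan2((a[:,0]*b[:,1]-a[:,1]*b[:,0]).sum(),(a*b).sum())
    R=np.array([[np.cos(th),-np.sin(th)],[np.sin(th),np.cos(th)]]);t=B.mean(0)-R@A.mean(0);return th,R,t,B-(A@R.T+t)
th,R,t,e=fit(loc,L);print('locker',np.degrees(th),t,e)
hub=pix2w('top',f([(280,435)]),.069)[0,:2];tab=pix2w('top',f([(204,360)]),.09)[0,:2];pin=pix2w('top',f([(558,97)]),.069)[0,:2]
print('hub',hub,R@(-.041,.056)+t,'tab',tab,np.linalg.norm(tab-hub));d=R.T@(tab-hub);print('sash',np.degrees(np.arctan2(d[1],d[0]))+50)
h=R@(-.071,-.085)+t;d=R.T@(pin-h);print('hinge',h,'pin',pin,np.linalg.norm(d),'door',np.arctan2(d[1],d[0])-np.pi/2)
B=pix2w('top',f([(422,285),(598,215),(688,432),(512,510)]),.032)[:,:2]
lb=np.array([(.0525,-.065),(-.0525,-.065),(-.0525,.065),(.0525,.065)])
b,RB,tb,e=fit(lb,B);print('binder',np.degrees(b),tb,e,'rel',np.degrees(b-th),R.T@(tb-t))
print('doorway',R@(-.065,0)+t,'ux',R[:,0],'uy',R[:,1])
E
```

```text
L [[0.5996 0.1618]
 [0.6137 0.0344]
 [0.4478 0.0146]
 [0.4325 0.1412]] [np.float64(0.16840343137896036), np.float64(0.12812449773932805), np.float64(0.16700837658143347), np.float64(0.12754657659274404)]
locker 96.7930067754497 [0.5234 0.088 ] [[-0.0005 -0.0008]
 [-0.0018  0.0009]
 [ 0.0011  0.0012]
 [ 0.0012 -0.0013]]
hub [0.4737 0.0409] [0.4726 0.0407] tab [0.5103 0.0816] 0.05479676745768968
sash 1.2759806753951395
hinge [0.6162 0.0276] pin [ 0.6599 -0.1047] 0.13929650301147664 door -4.5118109580012336
binder 113.33075343134011 [ 0.5215 -0.108 ] [[ 0.0006 -0.0006]
 [ 0.0001 -0.0003]
 [ 0.0011  0.001 ]
 [-0.0018 -0.0001]] rel 16.537746655890405 [-0.1944  0.0251]
doorway [0.5311 0.0235] ux [-0.1183  0.993 ] uy [-0.993  -0.1183]
```

move_arm(slide=[[0.041,-0.036,0],[0.083,-0.073,0],[0.124,-0.109,0],[0.166,-0.146,0],[0.207,-0.182,0],[0.248,-0.218,0],[0.29,-0.255,0],[0.299,-0.313,0],[0.308,-0.372,0],[0.317,-0.43,0]], turn=[0,3,6,9,12,15,18,21,21,21], grip=[0.5,0.5,0.5,0.5,0.5,0.5,0.5,0.5,0.5,0.5])

```text
time_s: 1.35
position: [0.4726, 0.173, 0.2307]
eef_rot: [0.18, -3.136, 0.002]
contact_force: [1.6, -0.1, -0.1]
width: 0.0425
```

move_arm(slide=[[-0.005,-0.058,0],[-0.01,-0.116,0],[-0.02,-0.175,0],[-0.035,-0.232,0],[-0.05,-0.27,-0.02],[-0.066,-0.294,-0.07],[-0.066,-0.294,-0.13],[-0.066,-0.294,-0.18],[-0.066,-0.294,-0.218],[-0.066,-0.294,-0.218]], turn=[0,0,0,0,0,0,0,0,0,0], grip=[0.5,0.5,0.5,0.5,0.5,0.5,0.5,0.5,0.5,0.5])

```text
time_s: 2.6
position: [0.405, -0.1208, 0.0109]
eef_rot: [0.179, -3.132, 0.0]
contact_force: [0.1, 0.4, -0.1]
width: 0.0429
```

move_arm(slide=[[0.01,0.001,0],[0.019,0.002,0],[0.028,0.003,0],[0.037,0.004,0],[0.046,0.005,0],[0.054,0.006,0],[0.061,0.007,0],[0.066,0.008,0],[0.066,0.008,0],[0.066,0.008,0]], turn=[0,0,0,0,0,0,0,0,0,0], grip=[0.5,0.5,0.5,0.5,0.5,0.5,0.5,0.5,0.5,0.5])

```text
time_s: 3.85
position: [0.4711, -0.1129, 0.0109]
eef_rot: [0.179, -3.132, 0.0]
contact_force: [0.4, -0.0, 0.3]
width: 0.0424
```

```bash
python3 - <<'E'
from h import *
im=robot.get_image('top');cv2.imwrite('pics/top1.png',im)
cv2.imwrite('pics/crop1.png',cv2.resize(im[180:300,250:400],None,fx=5,fy=5,interpolation=cv2.INTER_CUBIC))
E
```

```text
(no output)
```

View pics/crop1.png

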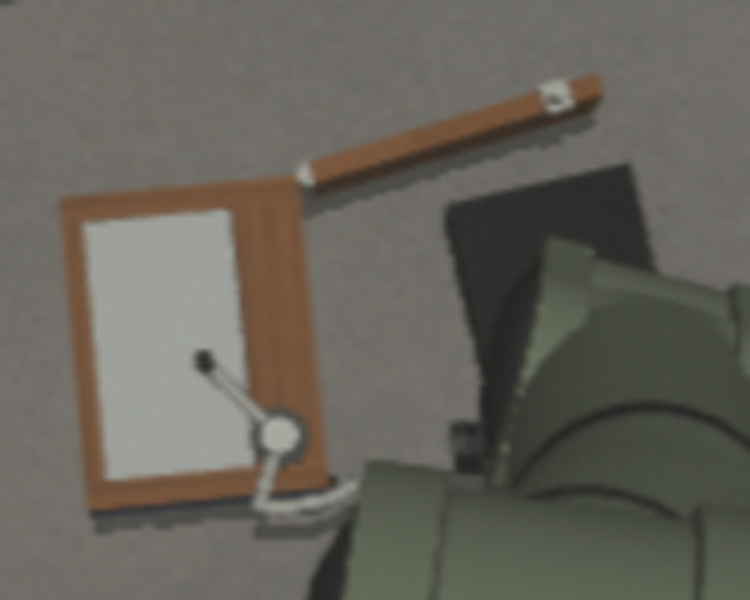

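```bash
cat >> h.py <<'E'
np.set_printoptions(precision=4,suppress=True)
TH=np.radians(96.79);RL=np.array([[np.cos(TH),-np.sin(TH)],[np.sin(TH),np.cos(TH)]]);TL=np.array([.5234,.0880])
def loc(p): return (np.atleast_2d(p)[:,:2]-TL)@RL
def wor(q): return np.atleast_2d(q)@RL.T+TL
def crop(c,o=(250,180),s=5): return [(o[0]+(u+.5)/s-.5,o[1]+(v+.5)/s-.5) for u,v in c]
E
python3 - <<'E'
from h import *
B=loc(pix2w('top',crop([(447,207),(630,165),(482,380)]),.032));print(B)
e=B[0]-B[1];a=np.arctan2(e[1],e[0]);print(np.degrees(a),np.linalg.norm(e),(B[0]+B[1])/2+.065*np.array([-np.sin(a),np.cos(a)]))
print(loc(robot.state()['position']))
E
```

```text
[[-0.1443 -0.0645]
 [-0.2472 -0.0784]
 [-0.1535  0.0322]]
7.676094442624447 0.10381282246398793 [-0.2044 -0.007 ]
[[-0.1933  0.0757]]
```

```bash
python3 - <<'E'
from h import *
print(robot.state()['qpos']); print(pix2w('top',[(415,190),(417,181),(467,190),(465,205)],.05)); print(wor([(-.295,0),(-.295,.1),(-.076,0)]))
E
```

```text
[ 0.0587  0.6839  0.0714  2.1021 -0.1244  0.3638  1.9156]
[[ 0.6931 -0.2546  0.05  ]
 [ 0.7186 -0.2603  0.05  ]
 [ 0.6974 -0.4003  0.05  ]
 [ 0.6549 -0.3938  0.05  ]]
[[ 0.5583 -0.2049]
 [ 0.459  -0.2168]
 [ 0.5324  0.0125]]
```

move_arm(slide=[[-0.02,-0.003,0],[-0.025,-0.003,0.03],[-0.025,-0.003,0.08],[0.0,-0.03,0.1],[0.03,-0.06,0.1],[0.06,-0.09,0.1],[0.087,-0.095,0.1],[0.087,-0.095,0.1],[0.087,-0.095,0.1],[0.087,-0.095,0.1]], turn=[0,0,-10,-20,-30,-40,-50,-60,-70,-80], grip=[0.5,0.5,0.5,0.7,0.7,0.7,0.7,0.7,0.7,0.7])

```text
time_s: 5.15
position: [0.558, -0.208, 0.1109]
eef_rot: [-1.884, -2.51, -0.004]
contact_force: [0.2, 0.5, 0.1]
width: 0.0597
```

move_arm(slide=[[0,0,0],[0,0,-0.04],[0,0,-0.08],[0,0,-0.104],[0,0,-0.104],[-0.001,0.01,-0.104],[-0.002,0.02,-0.104],[-0.004,0.03,-0.104],[-0.005,0.04,-0.104],[-0.006,0.05,-0.104]], turn=[-10,-10,-10,-10,-10,-10,-10,-10,-10,-10], grip=[0.7,0.7,0.7,0.7,0.7,0.7,0.7,0.7,0.7,0.7])

```text
time_s: 6.4
position: [0.5521, -0.1574, 0.0071]
eef_rot: [-2.096, -2.336, -0.005]
contact_force: [1.0, -3.6, 3.4]
width: 0.0598
```

```bash
python3 - <<'E'
from h import *
s=robot.state();p=s['position'];R=cv2.Rodrigues(np.array(s['eef_rot']))[0];print(p,loc(p),np.degrees(np.arctan2(R[1,1],R[0,1]))-6.79)
E
```

```text
[ 0.5521 -0.1574  0.0071] [[-0.2471  0.0005]] -0.5846857957713611
```

move_arm(slide=[[-0.001,0.009,0],[-0.002,0.018,0],[-0.003,0.027,0],[-0.004,0.036,0],[-0.005,0.045,0],[-0.006,0.054,0],[-0.0075,0.063,0],[-0.0085,0.071,0],[-0.0095,0.079,0],[-0.0095,0.079,0]], turn=[0.6,0.6,0.6,0.6,0.6,0.6,0.6,0.6,0.6,0.6], grip=[0.7,0.7,0.7,0.7,0.7,0.7,0.7,0.7,0.7,0.7])

```text
time_s: 7.65
position: [0.5397, -0.0863, 0.0072]
eef_rot: [2.094, 2.339, -0.008]
contact_force: [-15.4, -45.0, 6.2]
width: 0.0599
```

```bash
python3 - <<'E'
from h import *
im=robot.get_image('top')
cv2.imwrite('pics/crop2.png',cv2.resize(im[180:300,250:400],None,fx=5,fy=5,interpolation=cv2.INTER_CUBIC))
print(loc(robot.state()['position']))
E
```

```text
[[-0.175   0.0044]]
```

View pics/crop2.png

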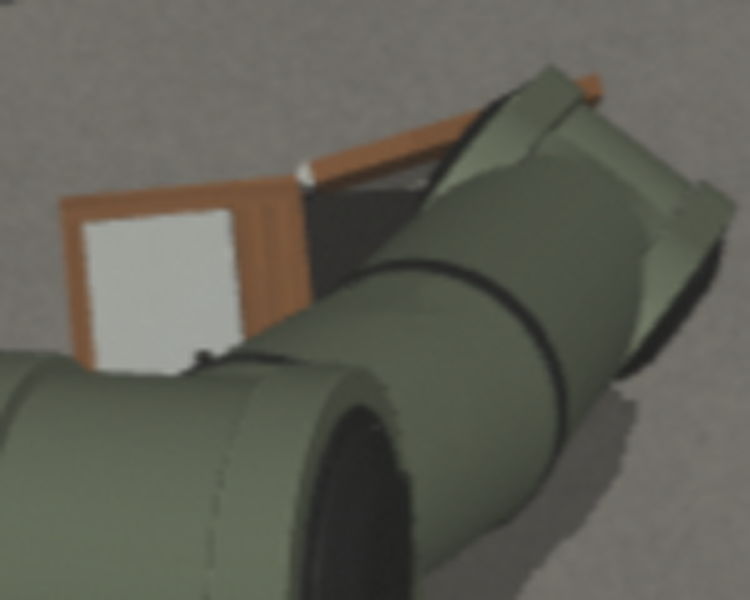

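move_arm(slide=[[0.003,-0.02,0],[0.005,-0.04,0],[0.005,-0.045,0.04],[0.005,-0.045,0.09],[-0.03,-0.045,0.12],[-0.09,-0.045,0.12],[-0.14,-0.045,0.12],[-0.14,-0.045,0.12],[-0.14,-0.045,0.12],[-0.14,-0.045,0.12]], turn=[0,0,0,0,0,0,0,0,0,0], grip=[0.7,0.7,0.7,0.7,0.7,0.7,0.7,0.7,0.7,0.7])

```text
time_s: 8.95
position: [0.4006, -0.1313, 0.1272]
eef_rot: [2.093, 2.34, -0.008]
contact_force: [0.2, -0.5, -0.2]
width: 0.0597
```

```bash
python3 - <<'E'
from h import *
im=robot.get_image('top')
cv2.imwrite('pics/crop3.png',cv2.resize(im[180:300,250:400],None,fx=5,fy=5,interpolation=cv2.INTER_CUBIC))
s=robot.state();print(s['position'],s['contact_force'],s['qpos'],loc(s['position']))
E
```

```text
[ 0.4004 -0.1313  0.1271] [-0.5494 -0.3591 -0.4748] [-0.3141  0.4579  0.6282  2.2306 -0.4787  0.5856  0.7827] [[-0.2032  0.1481]]
```

View pics/crop3.png

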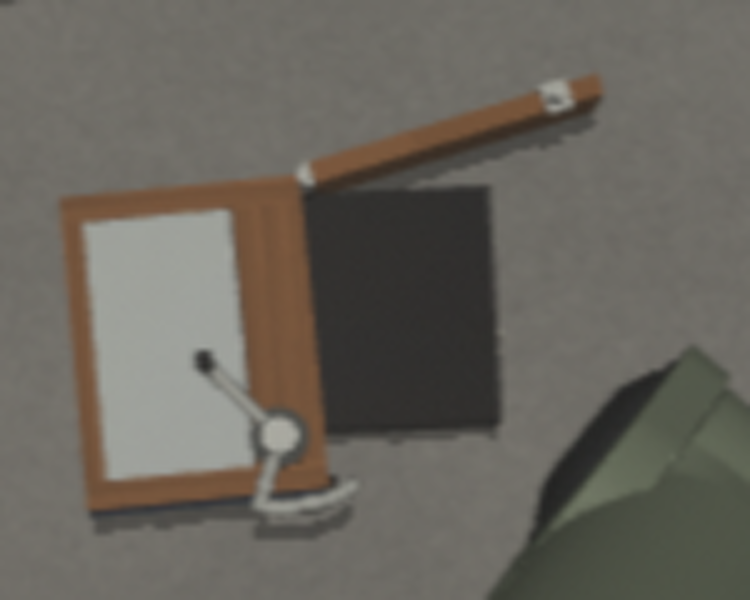

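The binder now lies against the locker front: far-right corner (488,186), near-right corner (498,425). It sits too far towards the hinge side.

```bash
python3 - <<'E'
from h import *
B=loc(pix2w('top',crop([(305,194),(488,186),(498,425),(329,432)]),.032));print(B)
e=B[2]-B[1];print(np.linalg.norm(e),np.degrees(np.arctan2(-e[0],e[1])))
a=np.arctan2(-e[0],e[1]);print((B[1]+B[2])/2+.0525*np.array([np.cos(a),np.sin(a)]))
print(wor([(-.135,-.1)]))
E
```

```text
[[-0.0675 -0.079 ]
 [-0.168  -0.074 ]
 [-0.1597  0.0575]
 [-0.0679  0.0525]]
0.13173278815216988 -3.6167981092298827
[-0.1114 -0.0116]
[[ 0.6387 -0.0342]]
```

The binder catches on the hinge-side wall and leaves no room for a finger beside the door. I'll press lightly on its top and drag it back and over.

move_arm(slide=[[0.03,0.02,0],[0.07,0.05,0],[0.11,0.08,0],[0.148,0.11,0],[0.148,0.11,0],[0.148,0.11,-0.04],[0.148,0.11,-0.075],[0.148,0.11,-0.09],[0.148,0.11,-0.095],[0.148,0.11,-0.098]], turn=[-1,-3,-3.6,-3.6,-3.6,-3.6,-3.6,-3.6,-3.6,-3.6], grip=[0.7,0.7,0.7,0.7,0.7,0.7,0.7,0.7,0.7,0.7])

```text
time_s: 10.25
position: [0.5489, -0.0215, 0.0297]
eef_rot: [2.166, 2.272, -0.007]
contact_force: [-0.1, 0.2, 0.9]
width: 0.06
```

move_arm(slide=[[0,0,-0.003],[0,0,-0.005],[0.0005,-0.004,-0.005],[0.001,-0.008,-0.005],[0.0015,-0.014,-0.005],[-0.002,-0.0145,-0.005],[-0.006,-0.015,-0.005],[-0.009,-0.0155,-0.005],[-0.0125,-0.016,-0.005],[-0.0125,-0.016,-0.005]], turn=[0,0,0,0.5,1.5,2.5,3.5,3.6,3.6,3.6], grip=[0.7,0.7,0.7,0.7,0.7,0.7,0.7,0.7,0.7,0.7])

```text
time_s: 11.5
position: [0.5402, -0.0373, 0.027]
eef_rot: [2.089, 2.335, 0.002]
contact_force: [10.8, 2.7, 20.7]
width: 0.0598
```

move_arm(slide=[[0,0,0.02],[0,0,0.06],[-0.02,-0.02,0.09],[-0.06,-0.04,0.1],[-0.1,-0.07,0.1],[-0.14,-0.095,0.1],[-0.14,-0.095,0.1],[-0.14,-0.095,0.1],[-0.14,-0.095,0.1],[-0.14,-0.095,0.1]], turn=[0,0,0,0,0,0,0,0,0,0], grip=[0.7,0.7,0.7,0.7,0.7,0.7,0.7,0.7,0.7,0.7])

```text
time_s: 12.75
position: [0.4007, -0.132, 0.127]
eef_rot: [2.088, 2.336, 0.001]
contact_force: [0.0, -0.1, 0.7]
width: 0.0596
```

```bash
python3 - <<'E'
from h import *
im=robot.get_image('top')
cv2.imwrite('pics/crop4.png',cv2.resize(im[180:300,250:400],None,fx=5,fy=5,interpolation=cv2.INTER_CUBIC))
s=robot.state();print(s['position'],loc(s['position']))
E
```

```text
[ 0.4005 -0.132   0.127 ] [[-0.2039  0.148 ]]
```

View pics/crop4.png

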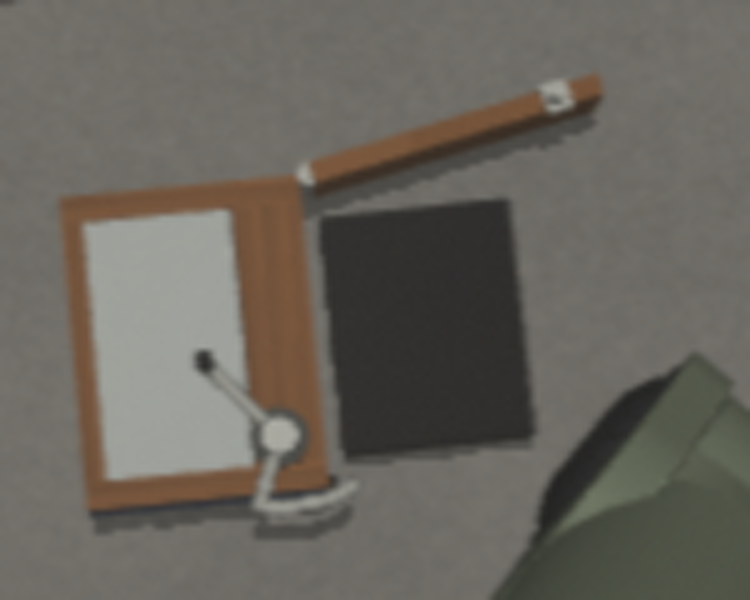

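The drag worked. The binder is square to the locker and clear of its front, with corners at (320,217), (509,200), (532,437) and (347,456).

```bash
python3 - <<'E'
from h import *
B=loc(pix2w('top',crop([(320,217),(509,200),(532,437),(347,456)]),.032));print(B,B.mean(0))
e=B[2]-B[1]+B[3]-B[0];print(np.degrees(np.arctan2(-e[0],e[1])))
y=B[:,1].mean();print(wor([(-.21,y),(-.078,y)]))
E
```

```text
[[-0.0744 -0.0655]
 [-0.1786 -0.0652]
 [-0.1774  0.0657]
 [-0.0764  0.0664]] [-0.1267  0.0004]
0.14287628806588704
[[ 0.5479 -0.1206]
 [ 0.5323  0.0105]]
```

move_arm(slide=[[0.03,-0.01,0],[0.07,-0.01,0],[0.11,0,0],[0.147,0.005,0],[0.147,0.005,-0.03],[0.147,0.005,-0.08],[0.147,0.005,-0.12],[0.147,0.005,-0.12],[0.146,0.013,-0.12],[0.145,0.021,-0.12]], turn=[0.4,0.4,0.4,0.4,0.4,0.4,0.4,0.4,0.4,0.4], grip=[0.7,0.7,0.7,0.7,0.7,0.7,0.7,0.7,0.7,0.7])

```text
time_s: 14.05
position: [0.5464, -0.1102, 0.0085]
eef_rot: [2.078, 2.342, 0.004]
contact_force: [0.5, 1.0, -0.1]
width: 0.0598
```

```bash
python3 - <<'E'
from h import *
s=robot.state();print(s['position'],loc(s['position']),s['contact_force'])
E
```

```text
[ 0.5464 -0.1102  0.0085] [[-0.1996  0.0006]] [ 0.4697  1.0169 -0.0608]
```

move_arm(slide=[[-0.001,0.009,0],[-0.002,0.018,0],[-0.003,0.027,0],[-0.0045,0.036,0],[-0.0055,0.045,0],[-0.0065,0.054,0],[-0.0075,0.063,0],[-0.0085,0.072,0],[-0.0095,0.081,0],[-0.0105,0.09,0]], turn=[0,0,0,0,0,0,0,0,0,0], grip=[0.7,0.7,0.7,0.7,0.7,0.7,0.7,0.7,0.7,0.7])

```text
time_s: 15.3
position: [0.5358, -0.0197, 0.0085]
eef_rot: [2.078, 2.342, 0.003]
contact_force: [0.2, -3.8, 3.1]
width: 0.06
```

```bash
python3 - <<'E'
from h import *
s=robot.state();print(s['position'],loc(s['position']),s['contact_force'])
E
```

```text
[ 0.5358 -0.0197  0.0085] [[-0.1084  0.0004]] [ 0.2078 -3.8112  3.1351]
```

move_arm(slide=[[-0.0005,0.005,0],[-0.0035,0.03,0],[-0.0035,0.03,0],[-0.0035,0.03,0],[-0.0035,0.03,0],[-0.0035,0.03,0],[-0.0035,0.03,0],[-0.0035,0.03,0],[-0.0035,0.03,0],[-0.0035,0.03,0]], turn=[0,0,0,0,0,0,0,0,0,0], grip=[0.7,0.7,0.7,0.7,0.7,0.7,0.7,0.7,0.7,0.7])

```text
time_s: 16.55
position: [0.5323, 0.0104, 0.0085]
eef_rot: [2.078, 2.343, 0.004]
contact_force: [-0.4, 0.4, -0.4]
width: 0.0597
```

```bash
python3 - <<'E'
from h import *
s=robot.state();print(s['position'],loc(s['position']),s['contact_force'],s['qpos'])
E
```

```text
[0.5323 0.0104 0.0085] [[-0.0781  0.0003]] [-0.365   0.4001 -0.4173] [-0.4552  0.7901  0.4518  2.0043 -0.6975  0.4937  0.6264]
```

```bash
python3 - <<'E'
from h import *
print(pix2w('top',[(325,168),(379,168),(372,101),(322,103)],.054)[:,:2])
h=np.array([-.071,-.085])
def p(th,r,off):
    d=np.array([-np.sin(th),np.cos(th)]);n=np.array([-np.cos(th),-np.sin(th)]);return wor(h+r*d+off*n)[0]
print('pre',p(1.77,.115,.04))
P0=p(1.77,.115,.04)
for th in np.arange(1.77,-.01,-.0885): print(round(th,3),p(th,.115,.006+.011+.004*abs(np.sin(th))), p(th,.115,.017+.004*abs(np.sin(th)))-P0)
E
```

```text
[[ 0.7473 -0.0059]
 [ 0.7513 -0.1544]
 [ 0.9452 -0.1346]
 [ 0.9351  0.0059]]
pre [ 0.6901 -0.0692]
1.77 [ 0.672  -0.0752] [-0.0181 -0.006 ]
1.682 [ 0.6628 -0.0797] [-0.0274 -0.0105]
1.593 [ 0.6531 -0.0834] [-0.037  -0.0142]
1.504 [ 0.6432 -0.0862] [-0.047 -0.017]
1.416 [ 0.633  -0.0881] [-0.0572 -0.0189]
1.328 [ 0.6226 -0.0892] [-0.0675 -0.02  ]
1.239 [ 0.6122 -0.0892] [-0.078 -0.02 ]
1.15 [ 0.6017 -0.0884] [-0.0884 -0.0192]
1.062 [ 0.5914 -0.0866] [-0.0987 -0.0174]
0.973 [ 0.5812 -0.0839] [-0.1089 -0.0147]
0.885 [ 0.5714 -0.0802] [-0.1188 -0.011 ]
0.796 [ 0.5618 -0.0757] [-0.1283 -0.0065]
0.708 [ 0.5527 -0.0703] [-0.1374 -0.0011]
0.619 [ 0.5441 -0.0641] [-0.146   0.0051]
0.531 [ 0.5361 -0.0572] [-0.154  0.012]
0.442 [ 0.5288 -0.0495] [-0.1613  0.0197]
0.354 [ 0.5222 -0.0412] [-0.168  0.028]
0.265 [ 0.5163 -0.0323] [-0.1738  0.0369]
0.177 [ 0.5113 -0.0229] [-0.1788  0.0463]
0.088 [ 0.5072 -0.0131] [-0.1829  0.0561]
-0.0 [ 0.504  -0.0029] [-0.1861  0.0663]
```

move_arm(slide=[[0.004,-0.03,0],[0.006,-0.05,0.01],[0.006,-0.05,0.06],[0.006,-0.05,0.12],[0.05,-0.06,0.13],[0.1,-0.07,0.13],[0.15,-0.082,0.13],[0.162,-0.082,0.13],[0.162,-0.082,0.13],[0.162,-0.082,0.13]], turn=[0,0,0,0,0,0,0,0,0,0], grip=[0.7,0.7,0.7,0.4,0.1,0,0,0,0,0])

```text
time_s: 17.8
position: [0.6933, -0.0715, 0.1388]
eef_rot: [2.079, 2.343, 0.003]
contact_force: [-0.5, 0.9, 0.5]
width: 0.0002
```

```bash
python3 - <<'E'
from h import *
im=robot.get_image('side')
cv2.imwrite('pics/side5.png',cv2.resize(im[180:360,220:460],None,fx=3,fy=3,interpolation=cv2.INTER_CUBIC))
s=robot.state();print(s['position'],loc(s['position']))
E
```

```text
[ 0.6934 -0.0713  0.1389] [[-0.1783 -0.15  ]]
```

View pics/side5.png

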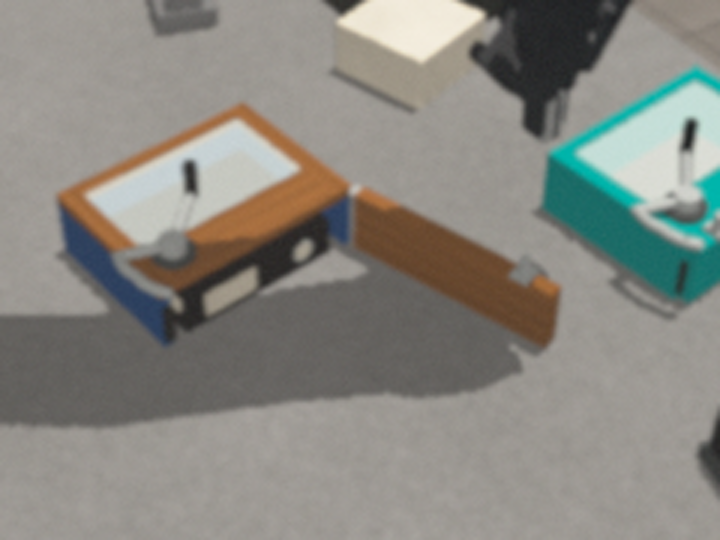

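The binder is inside, with its spine visible in the doorway of the locker at (180–330, 240–330) in the crop. The shut gripper hangs behind the door's outer face. Next is swinging the door.

move_arm(slide=[[0,0,-0.05],[0,0,-0.1],[0,0,-0.109],[-0.01,-0.002,-0.109],[-0.021,-0.004,-0.109],[-0.031,-0.008,-0.109],[-0.04,-0.012,-0.109],[-0.05,-0.015,-0.109],[-0.06,-0.017,-0.109],[-0.071,-0.018,-0.109]], turn=[0,0,0,0,0,0,0,0,0,0], grip=[0,0,0,0,0,0,0,0,0,0])

```text
time_s: 19.1
position: [0.6217, -0.0895, 0.0299]
eef_rot: [2.079, 2.343, 0.004]
contact_force: [0.6, -0.2, 0.3]
width: 0.0002
```

```bash
python3 - <<'E'
from h import *
im=robot.get_image('side')
cv2.imwrite('pics/side6.png',cv2.resize(im[180:360,220:460],None,fx=3,fy=3,interpolation=cv2.INTER_CUBIC))
E
```

```text
(no output)
```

View pics/side6.png

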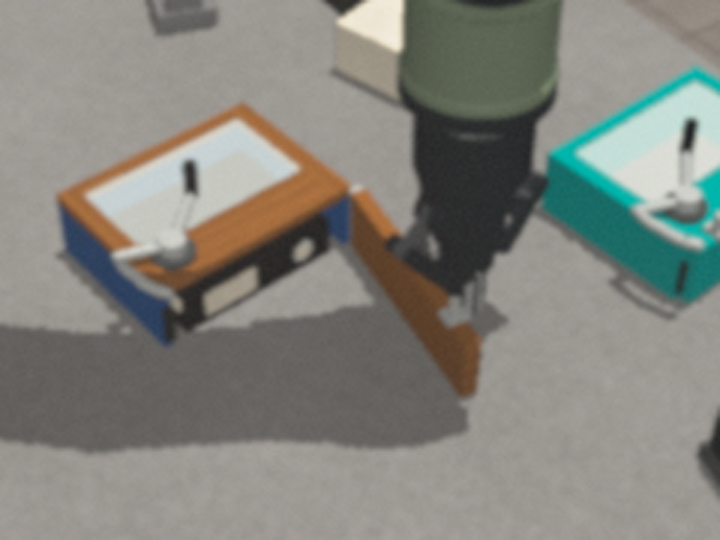

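The door is swinging (free edge at (475,390) in the crop) with the fingers behind it and the pin clear of the body. I'll continue the arc.

move_arm(slide=[[-0.0095,0,0],[-0.02,0.001,0],[-0.03,0.003,0],[-0.0405,0.0055,0],[-0.05,0.009,0],[-0.06,0.014,0],[-0.069,0.019,0],[-0.0775,0.0255,0],[-0.0855,0.0325,0],[-0.093,0.04,0]], turn=[0,0,0,0,0,0,0,0,0,0], grip=[0,0,0,0,0,0,0,0,0,0])

```text
time_s: 20.4
position: [0.5269, -0.0492, 0.0298]
eef_rot: [2.08, 2.343, 0.003]
contact_force: [0.8, -0.7, -0.1]
width: 0.0004
```

move_arm(slide=[[-0.005,0.008,0],[-0.0105,0.017,0],[-0.0155,0.0265,0],[-0.0185,0.034,0],[-0.0205,0.0395,0],[-0.022,0.044,0],[-0.023,0.0465,0],[-0.023,0.0475,0],[-0.023,0.0485,0],[-0.023,0.0485,0]], turn=[0,0,0,0,0,0,0,0,0,0], grip=[0,0,0,0,0,0,0,0,0,0])

```text
time_s: 21.65
position: [0.5038, -0.001, 0.0298]
eef_rot: [2.08, 2.342, 0.002]
contact_force: [-0.6, -4.0, 1.6]
width: -0.0002
```

```bash
python3 - <<'E'
from h import *
s=robot.state();print(s['position'],loc(s['position']),s['contact_force'])
E
```

```text
[ 0.5038 -0.001   0.0298] [[-0.0861  0.03  ]] [-0.5955 -4.0482  1.6112]
```

move_arm(slide=[[0,0.001,0],[0,0.002,0],[-0.0005,0.003,0],[-0.0005,0.004,0],[-0.0005,0.005,0],[-0.0005,0.005,0],[-0.0005,0.005,0],[-0.0005,0.005,0],[-0.0005,0.005,0],[-0.0005,0.005,0]], turn=[0,0,0,0,0,0,0,0,0,0], grip=[0,0,0,0,0,0,0,0,0,0])

```text
time_s: 22.9
position: [0.5037, -0.0006, 0.0299]
eef_rot: [2.082, 2.334, -0.002]
contact_force: [2.7, -29.0, -3.1]
width: -0.0003
```

```bash
python3 - <<'E'
from h import *
s=robot.state();print(s['position'],loc(s['position']),s['contact_force'])
E
```

```text
[ 0.5037 -0.0006  0.0299] [[-0.0856  0.03  ]] [  2.6958 -29.019   -3.0571]
```

Hard stop at 29 N with TCP x = −85.6 mm, so the door is shut. I'm computing the sash arc.

```bash
python3 - <<'E'
from h import *
h=np.array([-.041,.056])
def p(deg,off):
    f=np.radians(deg-50);er=np.array([np.cos(f),np.sin(f)]);et=np.array([-er[1],er[0]]);return wor(h+.055*er-off*et)[0]
p0=robot.state()['position'][:2];S=p(1,.034);print('start',S,S-p0)
for d in list(range(1,100,9))+[95,98]: print(d,p(d,.0195)-S)
print(robot.state()['qpos'])
E
```

```text
start [0.5348 0.0586] [0.031  0.0591]
1 [-0.0107  0.0097]
10 [-0.0157  0.0174]
19 [-0.0218  0.0243]
28 [-0.0289  0.0301]
37 [-0.0368  0.0347]
46 [-0.0453  0.038 ]
55 [-0.0543  0.0399]
64 [-0.0634  0.0404]
73 [-0.0725  0.0395]
82 [-0.0814  0.0372]
91 [-0.0898  0.0335]
95 [-0.0933  0.0314]
98 [-0.0958  0.0297]
[-0.4738  0.7294  0.4839  2.0767 -0.6939  0.4871  0.6453]
```

move_arm(slide=[[0.003,-0.02,0],[0.005,-0.04,0],[0.005,-0.045,0.05],[0.005,-0.045,0.11],[0.005,-0.045,0.11],[0.005,-0.045,0.11],[0.005,-0.045,0.11],[0.005,-0.045,0.11],[0.005,-0.045,0.11],[0.005,-0.045,0.11]], turn=[0,0,0,-10,-20,-30,-40,-50,-50,-50], grip=[0,0,0,0,0,0,0,0,0,0])

```text
time_s: 24.15
position: [0.5087, -0.0454, 0.1399]
eef_rot: [2.872, 1.243, -0.011]
contact_force: [0.5, -0.3, 0.3]
width: 0.0
```

```bash
python3 - <<'E'
from h import *
im=robot.get_image('side')
cv2.imwrite('pics/side7.png',cv2.resize(im[180:360,220:460],None,fx=3,fy=3,interpolation=cv2.INTER_CUBIC))
s=robot.state();print(s['position'],loc(s['position']))
E
```

```text
[ 0.5087 -0.0455  0.14  ] [[-0.1308  0.0304]]
```

View pics/side7.png

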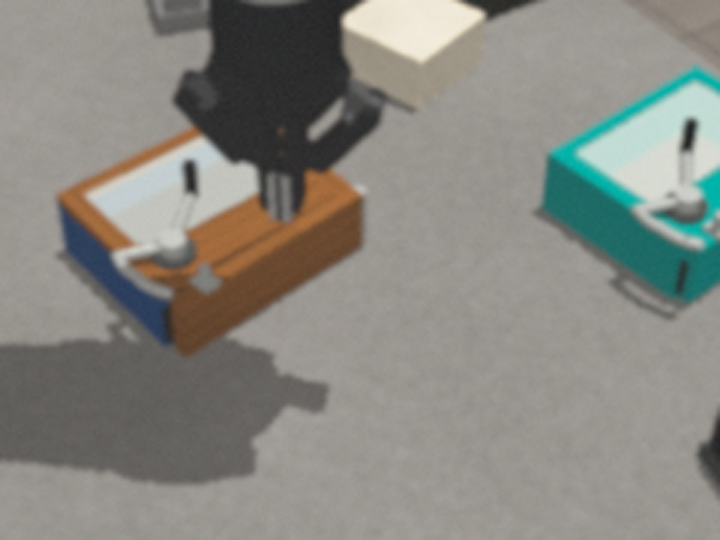

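The door is closed against the locker, with its pin at (205,278) and the sash still open. Moving to the tab (190,175).

move_arm(slide=[[0.01,0.035,0],[0.02,0.07,0],[0.026,0.104,0],[0.026,0.104,-0.01],[0.026,0.104,-0.04],[0.026,0.104,-0.068],[0.026,0.104,-0.068],[0.021,0.109,-0.068],[0.015,0.114,-0.068],[0.012,0.117,-0.068]], turn=[0,0,0,0,0,0,0,0,0,0], grip=[0,0,0,0,0,0,0,0,0,0])

```text
time_s: 25.45
position: [0.5205, 0.0722, 0.0726]
eef_rot: [2.872, 1.243, -0.009]
contact_force: [0.9, -1.0, 1.4]
width: 0.0001
```

move_arm(slide=[[-0.0015,0.004,0],[-0.0075,0.0105,0],[-0.0145,0.0165,0],[-0.0225,0.021,0],[-0.031,0.0245,0],[-0.04,0.0265,0],[-0.049,0.027,0],[-0.058,0.026,0],[-0.067,0.0235,0],[-0.0755,0.02,0]], turn=[4,13,22,31,40,49,58,67,76,85], grip=[0,0,0,0,0,0,0,0,0,0])

```text
time_s: 26.7
position: [0.4451, 0.0928, 0.0731]
eef_rot: [1.269, 2.859, 0.007]
contact_force: [2.2, 1.4, -1.1]
width: 0.0002
```

```bash
python3 - <<'E'
from h import *
im=robot.get_image('side')
cv2.imwrite('pics/side8.png',cv2.resize(im[180:360,220:460],None,fx=3,fy=3,interpolation=cv2.INTER_CUBIC))
s=robot.state();print(s['position'],loc(s['position']),s['contact_force'])
h=np.array([-.041,.056]);d=loc(s['position'])[0]-h;r=np.linalg.norm(d);print(r,np.degrees(np.arctan2(d[1],d[0])+np.arcsin(.0195/r))+50)
E
```

```text
[0.444  0.092  0.0731] [[0.0134 0.0783]] [-0.2245 -2.1357  0.5047]
0.05876455337933709 91.72054840947615
```

move_arm(slide=[[-0.0007,-0.0008,0],[-0.0015,-0.0015,0],[-0.0025,-0.003,0],[-0.0035,-0.004,0],[-0.0035,-0.004,0],[-0.0035,-0.004,0],[-0.0035,-0.004,0],[-0.0035,-0.004,0],[-0.0035,-0.004,0],[-0.0035,-0.004,0]], turn=[1,2,3,3,3,3,3,3,3,3], grip=[0,0,0,0,0,0,0,0,0,0])

```text
time_s: 28.0
position: [0.4416, 0.0892, 0.0733]
eef_rot: [1.182, 2.896, 0.009]
contact_force: [5.2, 9.8, -0.6]
width: -0.0004
```

```bash
python3 - <<'E'
from h import *
s=robot.state();print(s['position'],loc(s['position']),s['contact_force'])
h=np.array([-.041,.056]);d=loc(s['position'])[0]-h;r=np.linalg.norm(d);print(r,np.degrees(np.arctan2(d[1],d[0])+np.arcsin(.0195/r))+50)
E
```

```text
[0.4416 0.0892 0.0733] [[0.0109 0.0811]] [ 5.2142  9.7991 -0.5801]
0.05761674570821438 95.55396612522705
```

11 N against the stop at about 95°, so it's locked. I'll back off along the arc, lift and check.

move_arm(slide=[[0.007,0.008,0],[0.014,0.016,0.01],[0.014,0.016,0.06],[0.014,0.016,0.12],[0.02,0.06,0.15],[0.02,0.12,0.15],[0.02,0.18,0.15],[0.0,0.24,0.15],[0,0.26,0.15],[0,0.26,0.15]], turn=[0,0,0,0,0,0,0,0,0,0], grip=[0,0,0,0,0,0,0,0,0,0])

```text
time_s: 29.25
position: [0.4415, 0.3502, 0.2235]
eef_rot: [1.179, 2.896, 0.008]
contact_force: [0.2, 0.0, 0.1]
width: -0.0002
```

```bash
python3 - <<'E'
from h import *
a=robot.get_image('top');b=robot.get_image('side')
f=lambda im,s:cv2.resize(im,(400,s),interpolation=cv2.INTER_CUBIC)
cv2.imwrite('pics/fin.png',np.vstack([np.hstack([f(a[190:310,240:400],300),f(b[190:340,230:430],300)]),np.hstack([f(a,300),f(b,300)])]))
s=robot.state();print(s['position'],s['contact_force'],s['time_s'])
E
```

```text
[0.4422 0.3479 0.2236] [ 0.1209 -0.7484  0.0398] 29.35
```

View pics/fin.png

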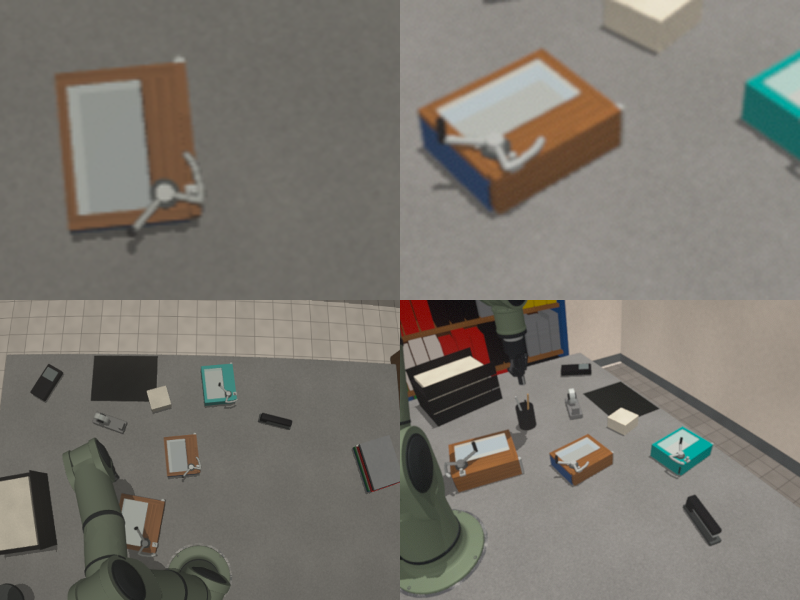

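The door is flush, the hook is round the pin (≈(190,188), top-left panel), the tab has swung to (135,228), and everything else is in place. Handing in.

```bash
python3 -c "
from h import *
print(robot.job_done())"
```

```text
the job is handed in; nothing more can be done
None
```

The binder is inside the small blue-walled locker, its door is shut, and the cam lock is turned to its stop. I handed the job in at about 29 s of the 69 s allowed.

- **Binder:** The first push jammed it on the hinge-side wall at about 45 N at the wrist. I pressed on its top, dragged it back and square to the doorway, and then it slid in freely.
- **Door:** It met a hard stop at 29 N, with the fingers where the shut position should put them.
- **Lock:** I pushed the tab to about 95° (estimated from the tool position), where it met the stop at about 11 N. The last pictures show the door flush and the hook round the pin.
- **Surroundings:** In the last pictures the other things stand where they were, and the arm was clear.

The vertical fingers could push the binder only about level with the door plane, so I gave it a short, quick final push. I didn't measure how deep it ended up. It was seen inside the doorway, and the door closed on it fully.

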